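# Find the rocking corner of the roller cradle and press its shim flat

### The job

The roller cradle's plate rocks on one of its four feet: press down on its corners one after another, until you find the one that sinks and springs back, and push that corner well down. Then press the brass shim beside that same corner down fully flat, leaving the other three shims standing. Do it all by pressing with the fingertips: do not lift or shift the plate, and leave the gear, the sleeve and the wrench alone.

Things in the scene. Friction and masses are not known exactly. Their poses are not given: they have to be found in the camera images.
- bed: Blue cast bed fixed to the table, 196 (x) x 272 (y) x 10 mm, carrying plate and shims. Origin: centre of its underside, on the table top; x points away from the robot (turned up to 0.25 rad), y left, z up. Blue stops (top 36 mm above the table) stand 2 mm outside the middle of each plate edge; grey seats (tops 21 mm above the table) lie under the shims.
- plate: Loose aluminium plate, 160 x 160 x 10 mm, about 1.8 kg, level on four hidden feet, axes parallel to the bed's. Origin: centre of its underside, 30 mm above the table (top face at 40 mm). Red V-blocks and a steel roller (36 mm across, 100 mm long along y, top 84 mm above the table) are fixed along its middle, within 24 mm of its y axis. Three feet are solid, one is soft; they look alike.
- corner_near_left (a point): The point to press at the plate's near left corner: on the plate's top, right above the foot, 62 mm from the plate's centre in x and 58 mm in y (near = towards the robot, left = +y). Over the soft foot, which is at any one of the four corners, it sinks about 5 mm under some 7 N (starting at about 4 N) and springs back; over a solid foot it gives under 1.5 mm at 15 N.
- corner_near_right (a point): The point to press at the plate's near right corner: on the plate's top, right above the foot, 62 mm from the plate's centre in x and 58 mm in y (near = towards the robot, left = +y). Over the soft foot, which is at any one of the four corners, it sinks about 5 mm under some 7 N (starting at about 4 N) and springs back; over a solid foot it gives under 1.5 mm at 15 N.
- corner_far_left (a point): The point to press at the plate's far left corner: on the plate's top, right above the foot, 62 mm from the plate's centre in x and 58 mm in y (near = towards the robot, left = +y). Over the soft foot, which is at any one of the four corners, it sinks about 5 mm under some 7 N (starting at about 4 N) and springs back; over a solid foot it gives under 1.5 mm at 15 N.
- corner_far_right (a point): The point to press at the plate's far right corner: on the plate's top, right above the foot, 62 mm from the plate's centre in x and 58 mm in y (near = towards the robot, left = +y). Over the soft foot, which is at any one of the four corners, it sinks about 5 mm under some 7 N (starting at about 4 N) and springs back; over a solid foot it gives under 1.5 mm at 15 N.
- leaf_near_left (a point): Point on the top face of the near left brass shim, 32 mm out from its hinge, where to press. The shim is a leaf 30 mm wide, 42 mm long beside the plate's left (+y) edge, hinged 4 mm outside that edge at 23 mm above the table; it starts sloping up outward, its tip about 41 mm above the table, and lies level, its top about 24.5 mm above the table, when flat.
- shim_near_left (a joint): Angle of the near left shim: 0 = standing up (0.4 rad above level), 0.4 = pressed flat. Stiff by friction: takes about 7 N straight down at its leaf point, stays where it is left.
- pin_near_left (a joint): How far (m) the small feeler pin hidden under the plate's near left corner has been pushed down by the plate: about 0 at the start, 0.005 to 0.006 once that corner has rocked fully down; it stays down.
- leaf_near_right (a point): Point on the top face of the near right brass shim, 32 mm out from its hinge, where to press. The shim is a leaf 30 mm wide, 42 mm long beside the plate's right (-y) edge, hinged 4 mm outside that edge at 23 mm above the table; it starts sloping up outward, its tip about 41 mm above the table, and lies level, its top about 24.5 mm above the table, when flat.
- shim_near_right (a joint): Angle of the near right shim: 0 = standing up (0.4 rad above level), 0.4 = pressed flat. Stiff by friction: takes about 7 N straight down at its leaf point, stays where it is left.
- pin_near_right (a joint): How far (m) the small feeler pin hidden under the plate's near right corner has been pushed down by the plate: about 0 at the start, 0.005 to 0.006 once that corner has rocked fully down; it stays down.
- leaf_far_left (a point): Point on the top face of the far left brass shim, 32 mm out from its hinge, where to press. The shim is a leaf 30 mm wide, 42 mm long beside the plate's left (+y) edge, hinged 4 mm outside that edge at 23 mm above the table; it starts sloping up outward, its tip about 41 mm above the table, and lies level, its top about 24.5 mm above the table, when flat.
- shim_far_left (a joint): Angle of the far left shim: 0 = standing up (0.4 rad above level), 0.4 = pressed flat. Stiff by friction: takes about 7 N straight down at its leaf point, stays where it is left.
- pin_far_left (a joint): How far (m) the small feeler pin hidden under the plate's far left corner has been pushed down by the plate: about 0 at the start, 0.005 to 0.006 once that corner has rocked fully down; it stays down.
- leaf_far_right (a point): Point on the top face of the far right brass shim, 32 mm out from its hinge, where to press. The shim is a leaf 30 mm wide, 42 mm long beside the plate's right (-y) edge, hinged 4 mm outside that edge at 23 mm above the table; it starts sloping up outward, its tip about 41 mm above the table, and lies level, its top about 24.5 mm above the table, when flat.
- shim_far_right (a joint): Angle of the far right shim: 0 = standing up (0.4 rad above level), 0.4 = pressed flat. Stiff by friction: takes about 7 N straight down at its leaf point, stays where it is left.
- pin_far_right (a joint): How far (m) the small feeler pin hidden under the plate's far right corner has been pushed down by the plate: about 0 at the start, 0.005 to 0.006 once that corner has rocked fully down; it stays down.
- gear: Bystander: black gear wheel lying flat, 66 mm across, 22 mm high. Origin: centre of its underside.
- sleeve: Bystander: upright steel printing sleeve wrapped in paper, 56 mm across, 110 mm high. Origin: centre of its underside.
- wrench: Bystander: steel wrench lying on the table. Origin: under its middle.
Things that resemble listed ones, but are neither listed nor needed, are in the scene too. Several things have the shape of the plate; the one meant has the colours described above.

How it is judged:
By the outcome, as a careful person would: the job done as asked, in the order asked, and still so for the second after the job is handed in, with the robot touching nothing.
It also fails if it takes over 54 s, if anything falls off the work surface, if the arm or the gripper's body presses on something with over 40 N, if the wrist force passes 120 N, or if a joint passes its speed limit or range.

### The arm

A 6-joint arm with a two-finger parallel gripper is mounted at the origin on the work surface. World frame = base frame: x ahead of the robot, y to its left, z up, the work surface at z = 0. Lengths are in m, angles in degrees, forces in N, time in s.
With the tool pointing down it reaches from about 0.375 to 0.9 m from the base axis. Payload 3.1 kg.
Tool frame: the origin (TCP) lies on the front face of the gripper's body, between the roots of the fingers; the fingertips stand 70 mm ahead of it and the grasp point (between the pads) lies 51 mm ahead of it (bot.tip_extent is the distance from the TCP to the fingertips, in m); z points along the fingers, x is the direction in which the jaws open and shut, and the axes are right-handed (so a half turn about z gives the same grasp; the last joint's range is limited). The gripper opens to 87 mm and grips with 3 to 60 N. Pads are 19 mm wide; open, the fingers measure 117 mm over their backs; the gripper's body (75 mm by 190 mm) begins 51 mm behind the grasp point.
Start: joints at [61.908, 30.224, 82.088, -0, 67.689, -10.227], TCP at [0.192, 0.595, 0.292] pointing down, gripper open.
Joint ranges: [-176.69, 176.69], [-43.24, 126.21], [12.49, 139.97], [-82, 262], [0, 151.66], [-163.58, 163.58]. Speed limits (degrees/s): [159.86, 159.86, 180, 180, 180, 180].

### API

Orientations are given as a 3x3 rotation matrix whose columns are the frame's x, y, z axes.
In Python, from rig import bot, viewer, ticket gives the robot as it stands. The module is installed in compiled form; this text tells all that it offers.
- The arm moves only by the tool arm_command, never from a script. Its argument "targets" is a list of rows, each an object with "rot": the turn, a rotation vector about the tool's x, y, z in degrees, a list of three; "offset": the shift along the tool's x, y, z in cm, a list of three; "gripper": the closure, from 0 (fully open) to 1 (shut). A call has 1 to 8 rows; each row is the pose to reach, as a shift and turn from the pose commanded when the call began, along the tool's axes at that moment; what a row does not reach only later rows make up. A row lasts 1/10 s, in which the tool goes at most 50 mm and 8.59 degrees, less where a joint would pass 70% of its speed; a pose out of reach is approached as far as the arm can. A call with a gripper value outside its range is refused whole. The fingers move at their own pace and stop on an object; the grip force is fixed at half the most. Time passes only in rows, so rows that repeat a pose let the fingers close. It gives the time, the measured TCP pose, the force and the opening at its end, in the units of the state.
- bot.read_state(): the state, without advancing time (a new reading comes with each control period).
- viewer.capture(name): name is "scene" or "side" or "wrist"; returns a dict with "frame" (384x512x3 uint8, red, green, blue), "fx", "fy", "cx", "cy" (pixels), "view" (4x4, takes a point from world to camera coordinates). Camera axes: x right, y down, z forward; pixel columns grow to the right and rows downward; lengths in m; the calibration is good to about 2 mm. A picture is of the moment at which its call begins. There is no depth.
- ticket.hand_in(): hands the job in, once; it reports no verdict.
The state is a dict: "time_s": time; "joint_positions": joint angles; "qvel": joint speeds; "tau": joint torques, N m; "position": TCP position; "tcp_rot": TCP orientation; "force": force on the tool from outside, world axes, zero at the start; "moment": the same for the moment, N m; "opening": opening from 0.0 (shut) to 1.0 (fully open).
Only numpy, scipy, OpenCV 4.12 (cv2) and the standard library are available. Lean on these libraries where they do the work, as an engineer would, in place of code of your own. Each camera call takes 0.05 s, during which the arm holds its last target. There are 200 camera calls.

## Working session

There is one attempt and no reset: what is moved stays moved. The work goes in short steps, Python scripts to look and compute and a tool call to move; the robot and the scene stay as the last step left them, time stands still between calls to the robot, and variables do not carry over. Pictures are saved under pics/ and viewed, about 8 in all and at most 12, crops included, and the job is handed in when it is done.

Besides the shell and the picture viewer there is one more tool, called after "Call:" as a command line: name --argument value ..., lists and objects as JSON in quotes. arm_command: Moves the arm, as the interface text tells. Its arguments: {"type":"object","properties":{"targets":{"type":"array"}},"required":["targets"]}

```bash
mkdir -p pics
python3 - <<'E'
from rig import bot, viewer
import cv2,numpy as np
s=bot.read_state()
for k in s: print(k,np.round(s[k],4).tolist())
ims=[]
for n in("scene","side"):
    c=viewer.capture(n); np.savez(f'{n}0.npz',**c)
    cv2.imwrite(f'pics/{n}0.png',c['frame'][:,:,::-1])
    print(n,c['fx'],c['cx'],c['cy'],np.round(c['view'],3).tolist())
E
```

```text
time_s 0.0
joint_positions [61.9097, 30.2782, 82.1563, 0.0013, 67.6896, -10.2263]
qvel [0.0513, -0.0436, -0.0468, -0.0478, 0.1045, 0.1]
tau [0.0, -44.0033, -17.6591, 0.0633, 0.0581, -0.0001]
position [0.1914, 0.5944, 0.2913]
tcp_rot [[0.3068, 0.9518, -0.001], [0.9518, -0.3068, -0.0019], [-0.0021, -0.0004, -1.0]]
force [0.4033, -0.0902, -0.7816]
moment [0.0079, -0.0261, -0.0479]
opening 0.999
scene 393.0346405609718 253.36694627955876 199.4868185954442 [[-0.8, 0.6, -0.015, 0.423], [0.424, 0.547, -0.722, -0.209], [-0.425, -0.584, -0.692, 1.638], [0.0, 0.0, 0.0, 1.0]]
side 385.60179221593984 260.20751558298633 190.5952606048889 [[0.997, -0.071, 0.019, -0.576], [-0.019, -0.496, -0.868, 0.061], [0.071, 0.865, -0.496, 0.976], [0.0, 0.0, 0.0, 1.0]]
```

View pics/scene0.png

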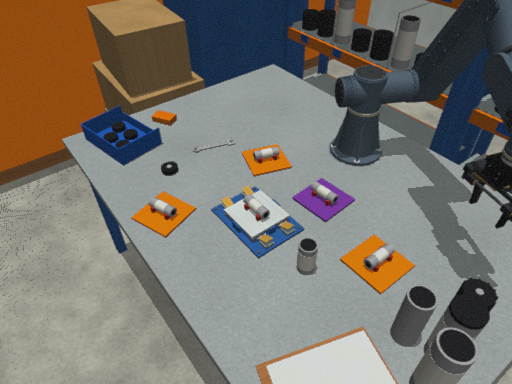

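View pics/side0.png

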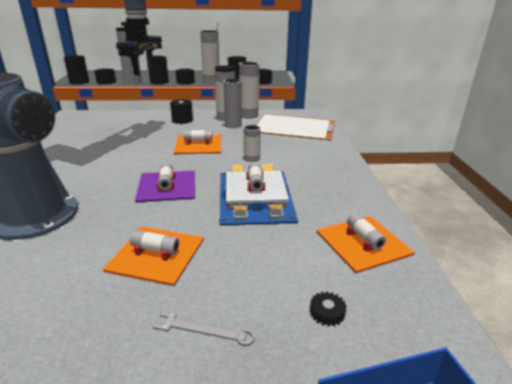

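Lookalikes, as scene pixels: orange plates at (267,159), (164,213) and (377,262), and a purple plate at (323,199). Only the one at (257,213) has an aluminium plate on a blue bed with brass shims, so that is the target. It is at side (257,190). Next I'll measure it and confirm with a crop.

```bash
cat > h.py <<'E'
import numpy as np,cv2
def ray(c,uv,z):
    V=np.array(c['view']);R=V[:3,:3];o=-R.T@V[:3,3]
    uv=np.atleast_2d(uv).astype(float)
    d=np.c_[(uv[:,0]-c['cx'])/c['fx'],(uv[:,1]-c['cy'])/c['fy'],np.ones(len(uv))]@R
    return o+d*((z-o[2])/d[:,2])[:,None]
def proj(c,P):
    V=np.array(c['view']);p=np.atleast_2d(P)@V[:3,:3].T+V[:3,3]
    return np.c_[c['fx']*p[:,0]/p[:,2]+c['cx'],c['fy']*p[:,1]/p[:,2]+c['cy']]
E
python3 - <<'E'
from h import *
crops=[]
for n,(x0,y0,x1,y1) in {'scene':(200,175,315,262),'side':(205,155,310,233)}.items():
    c=np.load(n+'0.npz');f=c['frame'];h=cv2.cvtColor(f,cv2.COLOR_RGB2HSV).astype(int)
    box=np.zeros(f.shape[:2],bool);box[y0:y1,x0:x1]=1
    H,S,V=h[...,0],h[...,1],h[...,2]
    def big(m):
        k,l,st,ce=cv2.connectedComponentsWithStats((m&box).astype(np.uint8));i=1+st[1:,4].argmax();return l==i
    blue=big((H>100)&(H<125)&(S>110)); ys,xs=np.nonzero(blue)
    for nm,m,z in(('bed',blue,.01),('plate',big((S<40)&(V>190)),.04)):
        ys,xs=np.nonzero(m);P=ray(c,np.c_[xs,ys],z)[:,:2]
        r=cv2.minAreaRect((P*1000).astype(np.float32));print(n,nm,m.sum(),[np.round(a,1) for a in r]);print(np.round(cv2.boxPoints(r)).tolist())
    # brass
    m=((H>12)&(H<28)&(S>90)&box).astype(np.uint8)
    k,l,st,ce=cv2.connectedComponentsWithStats(m)
    for i in range(1,k):
        if st[i,4]>15: print(' brass',ce[i].round(1),st[i,4],(ray(c,ce[i],.032)[0]*1000).round(0))
    crops.append(cv2.resize(f[y0:y1,x0:x1],(400,300),interpolation=cv2.INTER_CUBIC))
cv2.imwrite('pics/crop.png',np.hstack(crops)[:,:,::-1])
E
```

```text
scene bed 1011 [array([570.3,  71.3]), array([195.6, 271.7]), np.float64(0.6)]
[[471.0, 206.0], [474.0, -66.0], [670.0, -63.0], [667.0, 208.0]]
scene plate 1203 [array([568.3,  69.4]), array([157.6, 157.1]), np.float64(0.6)]
[[489.0, 147.0], [490.0, -10.0], [648.0, -8.0], [646.0, 149.0]]
 brass [247.4 190.1] 63 [523. -43.  32.]
 brass [226.9 201.4] 77 [614. -40.  32.]
 brass [286.4 225.1] 58 [522. 173.  32.]
 brass [265.  238.1] 66 [612. 174.  32.]
side bed 1134 [array([567.5,  55.7]), array([191.3, 267.1]), np.float64(0.2)]
[[471.0, 189.0], [472.0, -78.0], [664.0, -78.0], [663.0, 190.0]]
side plate 1230 [array([568.2,  68.4]), array([156.3, 163.9]), np.float64(0.5)]
[[489.0, 150.0], [491.0, -14.0], [647.0, -13.0], [646.0, 151.0]]
 brass [237.4 167.8] 65 [521. 185.  32.]
 brass [267.4 167. ] 67 [612. 187.  32.]
 brass [275.6 206.2] 51 [613. -36.  32.]
 brass [239.9 207.2] 53 [523. -37.  32.]
```

View pics/crop.png

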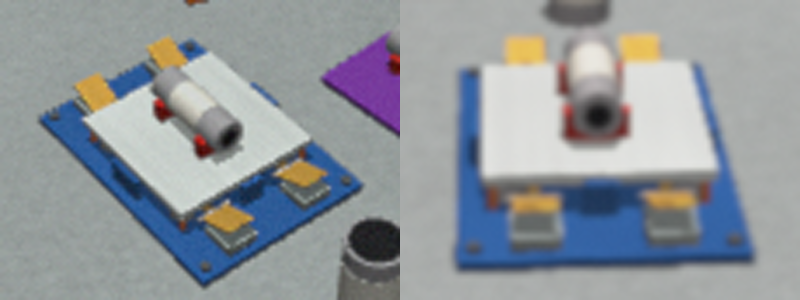

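The crop confirms it: white/aluminium plate with red V-blocks, on the blue bed with four standing shims. The plate measures 157 mm square with its centre at about (0.568, 0.069) and a yaw of about 0.6°. Both views agree, and the shims are at ±45 mm. The next check is the neighbouring tall objects.

Run:
```python
from h import *
c=np.load('scene0.npz');s=np.load('side0.npz')
print('sleeve',ray(c,[308,243],.11),ray(s,[251.5,128],.11), 'base',ray(c,[305,272],0))
print('tall1 base',ray(c,[408,338],0),'tall2 base',ray(c,[450,335],0))
print('wrist cyl tops',ray(c,[420,298],.15),ray(c,[478,292],.15))
```

```text
sleeve [[0.56693283 0.31698556 0.11      ]] [[0.56941359 0.3119891  0.11      ]] base [[0.58230359 0.33343983 0.        ]]
tall1 base [[0.50937196 0.65573845 0.        ]] tall2 base [[ 4.14265065e-01  7.17592068e-01 -1.11022302e-16]]
wrist cyl tops [[0.49464299 0.63309302 0.15      ]] [[0.36818258 0.70854093 0.15      ]]
```

Call:
arm_command --targets '[{"rot": [0, 0, 71.5], "offset": [-34.9, 44.2, 8], "gripper": 1}, {"rot": [0, 0, 71.5], "offset": [-34.9, 44.2, 8], "gripper": 1}, {"rot": [0, 0, 71.5], "offset": [-34.9, 44.2, 8], "gripper": 1}, {"rot": [0, 0, 71.5], "offset": [-34.9, 44.2, 8], "gripper": 1}, {"rot": [0, 0, 71.5], "offset": [-34.9, 44.2, 8], "gripper": 1}, {"rot": [0, 0, 71.5], "offset": [-34.9, 44.2, 8], "gripper": 1}, {"rot": [0, 0, 71.5], "offset": [-34.9, 44.2, 8], "gripper": 1}, {"rot": [0, 0, 71.5], "offset": [-34.9, 44.2, 8], "gripper": 1}]'

```text
time_s: 0.9
position: [0.4129, 0.2642, 0.2356]
tcp_rot: [[0.999, 0.053, -0.0], [0.053, -0.999, -0.0], [-0.0, 0.0, -1.0]]
force: [0.9, 0.2, -0.1]
opening: 0.359
```

Call:
arm_command --targets '[{"rot": [0, 0, 0], "offset": [8.4, 14.2, 6], "gripper": 1}, {"rot": [0, 0, 0], "offset": [8.4, 14.2, 6], "gripper": 1}, {"rot": [0, 0, 0], "offset": [8.4, 14.2, 6], "gripper": 1}, {"rot": [0, 0, 0], "offset": [8.4, 14.2, 6], "gripper": 1}, {"rot": [0, 0, 0], "offset": [8.4, 14.2, 6], "gripper": 1}, {"rot": [0, 0, 0], "offset": [8.4, 14.2, 6], "gripper": 1}]'

```text
time_s: 1.5
position: [0.504, 0.1288, 0.1755]
tcp_rot: [[0.998, 0.057, -0.002], [0.057, -0.998, 0.0], [-0.002, -0.0, -1.0]]
force: [0.1, 1.1, 0.5]
opening: 0.008
```

Run:
```python
from rig import bot, viewer
import cv2,numpy as np
from h import *
s=bot.read_state(); print(s['position'],np.round(s['tcp_rot'],4).tolist(),s['force'],s['opening'],s['time_s'])
n={}
for k in("scene","wrist"):
    c=viewer.capture(k); np.savez(f'{k}1.npz',**c); n[k]=c
f=cv2.resize(n['scene']['frame'][130:270,170:350],(540,420),interpolation=cv2.INTER_CUBIC)
w=cv2.resize(n['wrist']['frame'],(260,195))
w=np.vstack([w,np.zeros((225,260,3),np.uint8)])
cv2.imwrite('pics/b.png',np.hstack([f,w])[:,:,::-1])
```

```text
[0.50396101 0.12884687 0.17552117] [[0.9984, 0.0573, -0.0021], [0.0573, -0.9984, 0.0003], [-0.002, -0.0004, -1.0]] [0.13801236 1.08373993 0.45118124] 0.00811183216105638 1.5
```

View pics/b.png

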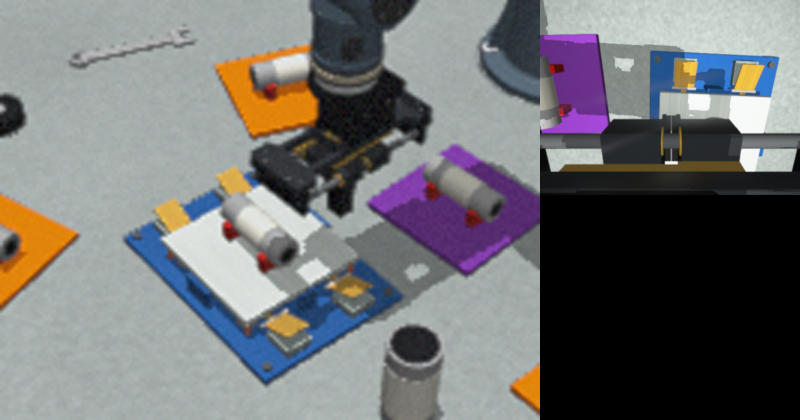

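The gripper is shut and stands over the near-left corner, with its long axis along world x and well clear of the sleeve. Now I'll descend to just above the plate.

Call:
arm_command --targets '[{"rot": [0, 0, 2.7], "offset": [0.1, 0.25, 4], "gripper": 1}, {"rot": [0, 0, 2.7], "offset": [0.1, 0.25, 6], "gripper": 1}, {"rot": [0, 0, 2.7], "offset": [0.1, 0.25, 6], "gripper": 1}, {"rot": [0, 0, 2.7], "offset": [0.1, 0.25, 6], "gripper": 1}, {"rot": [0, 0, 2.7], "offset": [0.1, 0.25, 6], "gripper": 1}]'

```text
time_s: 2.1
position: [0.5061, 0.1274, 0.1173]
tcp_rot: [[1.0, 0.013, 0.002], [0.013, -1.0, 0.0], [0.002, -0.0, -1.0]]
force: [0.8, -0.2, -0.6]
opening: 0.003
```

Call:
arm_command --targets '[{"rot": [0, 0, 0], "offset": [0, 0, 0.4], "gripper": 1}, {"rot": [0, 0, 0], "offset": [0, 0, 0.6], "gripper": 1}, {"rot": [0, 0, 0], "offset": [0, 0, 0.8], "gripper": 1}, {"rot": [0, 0, 0], "offset": [0, 0, 0.9], "gripper": 1}, {"rot": [0, 0, 0], "offset": [0, 0, 0.9], "gripper": 1}]'

```text
time_s: 2.6
position: [0.5059, 0.1268, 0.11]
tcp_rot: [[1.0, 0.012, 0.002], [0.012, -1.0, 0.0], [0.002, -0.0, -1.0]]
force: [-3.7, 0.8, 22.7]
opening: 0.007
```

Near-left took 22.7 N with no sink, with the tip at 40.0 mm, so that foot is solid. Moving to near-right.

Call:
arm_command --targets '[{"rot": [0, 0, 0], "offset": [0, 0, -1.5], "gripper": 1}, {"rot": [0, 0, 0], "offset": [0, 4.8, -1.5], "gripper": 1}, {"rot": [0, 0, 0], "offset": [0, 9.6, -1.5], "gripper": 1}, {"rot": [0, 0, 0], "offset": [0, 11.6, -1.5], "gripper": 1}, {"rot": [0, 0, 0], "offset": [0, 11.6, -0.9], "gripper": 1}, {"rot": [0, 0, 0], "offset": [0, 11.6, -0.5], "gripper": 1}, {"rot": [0, 0, 0], "offset": [0, 11.6, -0.5], "gripper": 1}]'

```text
time_s: 3.3
position: [0.5062, 0.0117, 0.1113]
tcp_rot: [[1.0, 0.013, -0.002], [0.013, -1.0, 0.001], [-0.002, -0.001, -1.0]]
force: [0.3, 0.3, -0.3]
opening: 0.0
```

Call:
arm_command --targets '[{"rot": [0, 0, 0], "offset": [0, 0, 0.2], "gripper": 1}, {"rot": [0, 0, 0], "offset": [0, 0, 0.35], "gripper": 1}, {"rot": [0, 0, 0], "offset": [0, 0, 0.45], "gripper": 1}, {"rot": [0, 0, 0], "offset": [0, 0, 0.45], "gripper": 1}]'

```text
time_s: 3.7
position: [0.5066, 0.0119, 0.11]
tcp_rot: [[1.0, 0.014, 0.0], [0.014, -1.0, -0.0], [0.0, 0.0, -1.0]]
force: [-4.9, -0.4, 23.0]
opening: 0.002
```

Near-right took 23.0 N with no sink, so it is solid as well. Next is far-right, lifting over the roller's height.

Call:
arm_command --targets '[{"rot": [0, 0, 0], "offset": [0, 0.2, -4], "gripper": 1}, {"rot": [0, 0, 0], "offset": [0, 0.2, -6.5], "gripper": 1}, {"rot": [0, 0, 0], "offset": [5, 0.2, -6.5], "gripper": 1}, {"rot": [0, 0, 0], "offset": [10, 0.2, -6.5], "gripper": 1}, {"rot": [0, 0, 0], "offset": [12.4, 0.2, -6.5], "gripper": 1}, {"rot": [0, 0, 0], "offset": [12.4, 0.2, -3], "gripper": 1}, {"rot": [0, 0, 0], "offset": [12.4, 0.2, -0.6], "gripper": 1}, {"rot": [0, 0, 0], "offset": [12.4, 0.2, -0.6], "gripper": 1}]'

```text
time_s: 4.5
position: [0.6307, 0.0116, 0.1115]
tcp_rot: [[1.0, 0.014, -0.002], [0.014, -1.0, 0.0], [-0.002, -0.0, -1.0]]
force: [-0.1, -0.4, 0.7]
opening: 0.007
```

Call:
arm_command --targets '[{"rot": [0, 0, 0], "offset": [0, 0, 0.2], "gripper": 1}, {"rot": [0, 0, 0], "offset": [0, 0, 0.35], "gripper": 1}, {"rot": [0, 0, 0], "offset": [0, 0, 0.45], "gripper": 1}, {"rot": [0, 0, 0], "offset": [0, 0, 0.45], "gripper": 1}]'

```text
time_s: 4.9
position: [0.6307, 0.011, 0.1101]
tcp_rot: [[1.0, 0.012, 0.0], [0.012, -1.0, 0.001], [0.0, -0.001, -1.0]]
force: [-0.6, 2.2, 3.8]
opening: 0.004
```

Call:
arm_command --targets '[{"rot": [0, 0, 0], "offset": [0, 0, 0.1], "gripper": 1}, {"rot": [0, 0, 0], "offset": [0, 0, 0.2], "gripper": 1}, {"rot": [0, 0, 0], "offset": [0, 0, 0.2], "gripper": 1}]'

```text
time_s: 5.2
position: [0.6307, 0.011, 0.11]
tcp_rot: [[1.0, 0.012, 0.0], [0.012, -1.0, 0.001], [0.0, -0.001, -1.0]]
force: [-5.3, 1.7, 15.4]
opening: 0.005
```

Far-right took 15.4 N with no sink, so it is solid too. Now the far-left corner.

Call:
arm_command --targets '[{"rot": [0, 0, 0], "offset": [0, 0, -1.5], "gripper": 1}, {"rot": [0, 0, 0], "offset": [0, -4.8, -1.7], "gripper": 1}, {"rot": [0, 0, 0], "offset": [0, -9.6, -1.7], "gripper": 1}, {"rot": [0, 0, 0], "offset": [0, -11.6, -1.7], "gripper": 1}, {"rot": [0, 0, 0], "offset": [0, -11.6, -0.9], "gripper": 1}, {"rot": [0, 0, 0], "offset": [0, -11.6, -0.5], "gripper": 1}, {"rot": [0, 0, 0], "offset": [0, -11.6, -0.5], "gripper": 1}]'

```text
time_s: 5.9
position: [0.6291, 0.1251, 0.1111]
tcp_rot: [[1.0, 0.011, -0.002], [0.011, -1.0, -0.0], [-0.002, 0.0, -1.0]]
force: [0.2, -0.6, -0.1]
opening: 0.007
```

Call:
arm_command --targets '[{"rot": [0, 0, 0], "offset": [0, 0, 0.2], "gripper": 1}, {"rot": [0, 0, 0], "offset": [0, 0, 0.4], "gripper": 1}, {"rot": [0, 0, 0], "offset": [0, 0, 0.5], "gripper": 1}, {"rot": [0, 0, 0], "offset": [0, 0, 0.5], "gripper": 1}]'

```text
time_s: 6.3
position: [0.63, 0.125, 0.1081]
tcp_rot: [[1.0, 0.011, 0.001], [0.011, -1.0, -0.0], [0.001, 0.0, -1.0]]
force: [-1.0, -1.2, 5.8]
opening: 0.003
```

Far-left sank 2 mm under 5.8 N, so that is the soft foot. Now I'll push it well down.

Call:
arm_command --targets '[{"rot": [0, 0, 0], "offset": [0, 0, 0.2], "gripper": 1}, {"rot": [0, 0, 0], "offset": [0, 0, 0.4], "gripper": 1}, {"rot": [0, 0, 0], "offset": [0, 0, 0.5], "gripper": 1}, {"rot": [0, 0, 0], "offset": [0, 0, 0.5], "gripper": 1}]'

```text
time_s: 6.7
position: [0.6302, 0.1252, 0.1051]
tcp_rot: [[1.0, 0.011, 0.001], [0.011, -1.0, -0.0], [0.001, 0.0, -1.0]]
force: [-3.5, -0.7, 15.9]
opening: 0.008
```

Call:
arm_command --targets '[{"rot": [0, 0, 0], "offset": [0, 0, 0.08], "gripper": 1}, {"rot": [0, 0, 0], "offset": [0, 0, 0.12], "gripper": 1}, {"rot": [0, 0, 0], "offset": [0, 0, 0.12], "gripper": 1}, {"rot": [0, 0, 0], "offset": [0, 0, 0.12], "gripper": 1}]'

```text
time_s: 7.1
position: [0.6302, 0.1252, 0.105]
tcp_rot: [[1.0, 0.011, 0.002], [0.011, -1.0, -0.0], [0.002, 0.0, -1.0]]
force: [-5.4, -0.5, 20.6]
opening: 0.005
```

Hard stop at 5 mm under 20.6 N. I'll ease off to see it spring back, then move to the far-left shim.

Call:
arm_command --targets '[{"rot": [0, 0, 0], "offset": [0, 0, -0.2], "gripper": 1}, {"rot": [0, 0, 0], "offset": [0, 0, -0.4], "gripper": 1}, {"rot": [0, 0, 0], "offset": [0, 0, -0.4], "gripper": 1}]'

```text
time_s: 7.4
position: [0.6301, 0.1251, 0.1066]
tcp_rot: [[1.0, 0.011, 0.001], [0.011, -1.0, -0.0], [0.001, 0.0, -1.0]]
force: [-1.6, -0.5, 6.9]
opening: 0.006
```

It springs back (6.9 N at 3.4 mm). Now to the shim at about (0.612, 0.183).

Call:
arm_command --targets '[{"rot": [0, 0, 0], "offset": [0, 0, -3], "gripper": 1}, {"rot": [0, 0, 0], "offset": [-1.8, -3, -3], "gripper": 1}, {"rot": [0, 0, 0], "offset": [-1.8, -5.9, -3], "gripper": 1}, {"rot": [0, 0, 0], "offset": [-1.8, -5.9, -3], "gripper": 1}, {"rot": [0, 0, 0], "offset": [-1.8, -5.9, -1.4], "gripper": 1}, {"rot": [0, 0, 0], "offset": [-1.8, -5.9, -1.4], "gripper": 1}]'

```text
time_s: 8.0
position: [0.6097, 0.1835, 0.1162]
tcp_rot: [[1.0, 0.011, -0.005], [0.011, -1.0, -0.001], [-0.005, 0.001, -1.0]]
force: [-0.8, -0.7, -0.5]
opening: 0.005
```

Run:
```python
from rig import bot, viewer
import cv2,numpy as np
c=viewer.capture('scene');d=viewer.capture('side')
a=cv2.resize(c['frame'][175:265,195:315],(400,300),interpolation=cv2.INTER_CUBIC)
b=cv2.resize(d['frame'][145:235,200:320],(400,300),interpolation=cv2.INTER_CUBIC)
cv2.imwrite('pics/c.png',np.hstack([a,b])[:,:,::-1])
```

```text
(no output)
```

View pics/c.png

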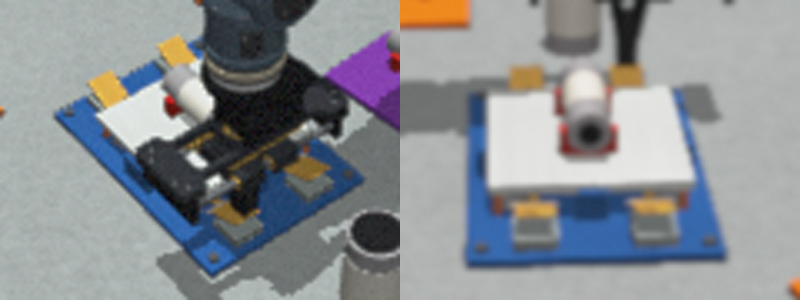

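The fingertips stand right over the far-left shim (crop pixel (237,205) on the left and (627,75) on the right). Pressing down.

Call:
arm_command --targets '[{"rot": [0, 0, 0], "offset": [0.1, 0, 0.6], "gripper": 1}, {"rot": [0, 0, 0], "offset": [0.1, 0, 1.0], "gripper": 1}, {"rot": [0, 0, 0], "offset": [0.1, 0, 1.3], "gripper": 1}, {"rot": [0, 0, 0], "offset": [0.1, 0, 1.6], "gripper": 1}, {"rot": [0, 0, 0], "offset": [0.1, 0, 1.9], "gripper": 1}, {"rot": [0, 0, 0], "offset": [0.1, 0, 2.1], "gripper": 1}, {"rot": [0, 0, 0], "offset": [0.1, 0, 2.1], "gripper": 1}]'

```text
time_s: 8.8
position: [0.6128, 0.1861, 0.0986]
tcp_rot: [[1.0, 0.011, 0.003], [0.011, -1.0, 0.002], [0.003, -0.002, -1.0]]
force: [-0.1, 3.0, 3.4]
opening: 0.01
```

Call:
arm_command --targets '[{"rot": [0, 0, 0], "offset": [0, 0.1, 0.2], "gripper": 1}, {"rot": [0, 0, 0], "offset": [0, 0.1, 0.4], "gripper": 1}, {"rot": [0, 0, 0], "offset": [0, 0.1, 0.5], "gripper": 1}, {"rot": [0, 0, 0], "offset": [0, 0.1, 0.5], "gripper": 1}]'

```text
time_s: 9.2
position: [0.6129, 0.185, 0.0944]
tcp_rot: [[1.0, 0.011, 0.003], [0.011, -1.0, 0.002], [0.003, -0.002, -1.0]]
force: [-1.0, 3.9, 9.3]
opening: 0.001
```

Call:
arm_command --targets '[{"rot": [0, 0, 0], "offset": [0, 0, 0.1], "gripper": 1}, {"rot": [0, 0, 0], "offset": [0, 0, 0.15], "gripper": 1}, {"rot": [0, 0, 0], "offset": [0, 0, 0.15], "gripper": 1}]'

```text
time_s: 9.5
position: [0.613, 0.185, 0.0943]
tcp_rot: [[1.0, 0.011, 0.003], [0.011, -1.0, 0.002], [0.003, -0.002, -1.0]]
force: [-3.3, 4.0, 16.1]
opening: 0.006
```

The shim is on its hard stop: tip at 24.3 mm under 16 N. I'll lift straight up and clear.

Call:
arm_command --targets '[{"rot": [0, 0, 0], "offset": [0, 0, -1], "gripper": 1}, {"rot": [0, 0, 0], "offset": [0, 0, -5], "gripper": 1}, {"rot": [0, 0, 0], "offset": [0, 0, -10], "gripper": 1}, {"rot": [0, 0, 0], "offset": [-5, 0, -14], "gripper": 1}, {"rot": [0, 0, 0], "offset": [-10, 0, -18], "gripper": 1}, {"rot": [0, 0, 0], "offset": [-15, 0, -22], "gripper": 1}, {"rot": [0, 0, 0], "offset": [-15, 0, -22], "gripper": 1}, {"rot": [0, 0, 0], "offset": [-15, 0, -22], "gripper": 1}]'

```text
time_s: 10.3
position: [0.4587, 0.1821, 0.3142]
tcp_rot: [[1.0, 0.013, 0.002], [0.013, -1.0, -0.0], [0.002, 0.0, -1.0]]
force: [0.0, -1.2, -0.5]
opening: 0.005
```

Run:
```python
from rig import bot, viewer
import cv2,numpy as np
from h import *
o=[]
for n,(x0,y0,x1,y1) in {'scene':(195,175,315,265),'side':(200,145,320,235)}.items():
    c=viewer.capture(n); f=c['frame']; h=cv2.cvtColor(f,cv2.COLOR_RGB2HSV).astype(int)
    m=(h[...,1]<40)&(h[...,2]>190); m[:y0]=0;m[y1:]=0;m[:,:x0]=0;m[:,x1:]=0
    k,l,st,_=cv2.connectedComponentsWithStats(m.astype(np.uint8));ys,xs=np.nonzero(l==1+st[1:,4].argmax())
    print(n,cv2.minAreaRect((ray(c,np.c_[xs,ys],.04)[:,:2]*1000).astype(np.float32)))
    o.append(cv2.resize(f[y0:y1,x0:x1],(400,300),interpolation=cv2.INTER_CUBIC))
cv2.imwrite('pics/d.png',np.hstack(o)[:,:,::-1])
```

```text
scene ((568.1077880859375, 69.40705871582031), (158.06492614746094, 157.28382873535156), 0.5155287384986877)
side ((568.2214965820312, 68.37726593017578), (156.278564453125, 164.2531280517578), 0.5452238917350769)
```

View pics/d.png

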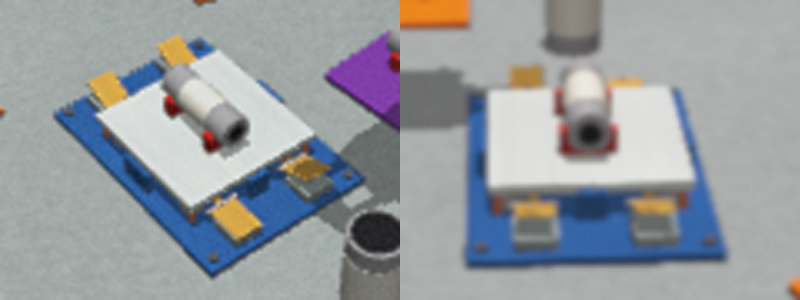

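The far-left shim now lies flat (left crop, (237,220)), the other three stand, and the plate hasn't moved.

```bash
python3 -c "
from rig import ticket
print(ticket.hand_in())"
```

```text
the job is handed in; nothing more can be done
None
```

The soft foot is at the far-left corner. I pushed that corner fully down, then pressed the far-left shim flat, and handed the job in at about 10 s of the 54 s allowed.

- **Solid corners:** near-left, near-right and far-right showed no measurable sink under 22.7, 23.0 and 15.4 N.
- **Soft corner:** far-left sank 2 mm at 5.8 N, reached a hard stop at 5 mm under 20.6 N, and sprang back when I eased off. I couldn't read the feeler pin directly, so that it is down is judged from this hard stop.
- **Shim:** the far-left shim stopped with the fingertip 24.3 mm above the table under 16 N, which matches the 24.5 mm given for flat.
- **Last pictures:** they show the far-left shim flat and the other three standing. The plate's centre and yaw are unchanged to within about 0.3 mm and 0.1°. The arm was clear of everything. I did not take final pictures of the gear and wrench, but the arm never went near them or touched the sleeve.

No check failed. The fingertip drifted about 2.6 mm outward while pressing the shim; I corrected it by 1 mm before the final push.

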